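# Find the finger notch and rock open the tea-cake chest

## Task

Open the shut wooden tea-cake chest: feel along the top of its front edge with a fingertip for the one notch in the rail, and press down inside the notch until the lid has rocked fully open, then take the hand away; the lid stays up by itself. Only press: do not grip or pry up the lid from behind, and leave the cup, tin, jar and everything else on the table where it stands.

Things in the scene. Friction and masses are not known exactly. Their poses are not given: they have to be found in the camera images.
- chest: low wooden tea-cake chest, fixed, 240 mm front to back (x), 400 mm wide (y), 110 mm high. Origin at the centre of its underside, on the table; x points from the front edge (robot side) to the back, y along the front edge, z up. A flat wooden rail, 65 mm deep and 8 mm thick, tops the front edge: its top is 110 mm above the table (0.5 mm lower along its middle part).
- edge_mid (a point): middle of the front edge, on top of the rail, 23 mm behind its front; axes as the chest's. The line along y through it crosses the notch: a cut through the rail, 54 mm along the edge, from the rail's front 46 mm back, open to the front, centred at most 55 mm to either side of this point; elsewhere the rail is solid. The notch's floor, 9 mm below the rail's top, is the front of the lid board.
- lid (a joint): lid angle, rad: 0 shut, 0.42 fully open (a stop). The lid is a board without handle that rocks on an axle along y, 50 mm in front of the chest's centre, 97 mm above the table: pressing its front down in the notch raises its back. It takes 6 to 18 N; the fingertip goes down about 12 to 22 mm from the notch's floor to the stop, and the stiff axle holds the lid wherever it is left.
- cup: small white tasting cup, 48 mm across the rim, 42 mm tall, standing on the left (+y) end of the chest's front edge; origin at the centre of its underside; a bystander, not to be disturbed
- tin: green metal tea tin, 72 mm diameter, about 95 mm tall, standing on the table before the chest; origin at the centre of its underside; a bystander, not to be disturbed
- jar: small jar, 60 mm diameter, about 75 mm tall, standing on the table before the chest; origin at the centre of its underside; a bystander, not to be disturbed
- scoop: steel spoon 190 mm long lying on the table; a bystander, not to be disturbed
- brush: hand brush lying on the table; a bystander, not to be disturbed
- carton: cardboard carton 110 x 70 x 50 mm on the table; origin at the centre of its underside; a bystander, not to be disturbed
- weight: brass weight 36 mm diameter, 54 mm tall, on the table; origin at the centre of its underside; a bystander, not to be disturbed

How it is judged:
By the outcome, as a careful person would: the job done as asked, in the order asked, and still so for the second after the job is handed in, with the robot touching nothing.
It also fails if it takes over 48 s, if anything falls off the work surface, if the arm or the gripper's body presses on something with over 40 N, if the wrist force passes 120 N, or if a joint passes its speed limit or range.

## Robot

A 6-joint arm with a two-finger parallel gripper is mounted at the origin on the work surface. World frame = base frame: x ahead of the robot, y to its left, z up, the work surface at z = 0. Lengths are in m, angles in rad, forces in N, time in s.
With the tool pointing down it reaches from about 0.325 to 0.9 m from the base axis. Payload 3.5 kg.
Tool frame: the origin (TCP) lies at the very end of the fingers, on their centre line; the grasp point (between the pads) lies 19 mm behind it; y points along the fingers, x is the direction in which the jaws open and shut, and the axes are right-handed (so a half turn about y gives the same grasp; the last joint's range is limited). The gripper opens to 85 mm and grips with 20 to 120 N. Pads are 22 mm wide; open, the fingers measure 114 mm over their backs; the gripper's body (76 mm by 85 mm) begins 54 mm behind the grasp point. The pads swing forward as they close: fully open they stand 13 mm farther back than shut.
Start: joints at [1.211, 0.276, -0.026, 1.268, 0, 1.467], TCP at [0.159, 0.605, 0.209] pointing down, gripper open.
Joint ranges: [-3.12, 3.12], [-0.85, 1.88], [-1.08, 1.24], [-1.95, 2.15], [-1.57, 1.53], [-3.14, 3.14]. Speed limits (rad/s): [2.57, 2.57, 3.14, 3.14, 3.14, 3.14].

## Interface

Orientations are given as a rotation vector (axis times angle).
In Python, from workcell import monitor, imaging, workorder gives the robot as it stands.
- The arm moves only by the tool step_arm, never from a script. Its argument "increments" is a list of rows, each a list of 3 entries, a list of its own where there are three numbers: the turn, a rotation vector about the tool's x, y, z in rad, then the shift along the tool's x, y, z in cm, then the opening, from 0 (shut) to 1 (fully open). A call has 1 to 10 rows; each row is the pose to reach, as a shift and turn from the pose commanded when the call began, along the tool's axes at that moment; what a row does not reach only later rows make up. A row lasts 1/12 s, in which the tool goes at most 41.7 mm and 7.16 degrees, less where a joint would pass 70% of its speed; a pose out of reach is approached as far as the arm can. A call with a gripper value outside its range is refused whole. The fingers move at their own pace and stop on an object; the grip force is fixed at half the most. Time passes only in rows, so rows that repeat a pose let the fingers close. It gives the time, the measured TCP pose, the force and the opening at its end, in the units of the state.
- monitor.get_state(): the state, without advancing time (a new reading comes with each control period).
- imaging.capture(name): name is "scene" or "top"; returns a dict with "frame" (400x640x3 uint8, red, green, blue), "intrinsics" (3x3 intrinsics, pixels), "dist" ([k1, k2, p1, p2, k3] as OpenCV has them; the pictures are not rectified), "R" (3x3) and "t" (3): a world point X has camera coordinates R X + t. Camera axes: x right, y down, z forward; pixel columns grow to the right and rows downward; lengths in m; the calibration is good to about 2 mm. A picture is of the moment at which its call begins. There is no depth.
- workorder.job_done(): hands the job in, once; it reports no verdict.
The state is a dict: "time_s": time; "qpos": joint angles; "qd": joint speeds; "joint_torque": joint torques, N m; "tcp_pos": TCP position; "ee_rot": TCP orientation; "ft_force": force on the tool from outside, world axes, zero at the start; "torque": the same for the moment, N m; "opening": finger opening in m.
Only numpy, scipy, OpenCV 4.12 (cv2) and the standard library are available. Lean on these libraries where they do the work, as an engineer would, in place of code of your own. Each camera call takes 0.05 s, during which the arm holds its last target.

## Working session

There is one attempt and no reset: what is moved stays moved. The work goes in short steps, Python scripts to look and compute and a tool call to move; the robot and the scene stay as the last step left them, time stands still between calls to the robot, and variables do not carry over. Pictures are saved under pics/ and viewed, and the job is handed in when it is done.

Besides the shell and the picture viewer there is one more tool, called after "Emit:" as name(argument=value, ...), one argument or row to a line, values as JSON. step_arm: Moves the arm, as the interface text tells. Its arguments: {"type":"object","properties":{"increments":{"type":"array"}},"required":["increments"]}

```bash
mkdir -p pics; python3 - <<'E'
from workcell import monitor, imaging
import cv2,numpy as np
s=monitor.get_state();print({k:np.round(v,4).tolist() for k,v in s.items()})
for n in("scene","top"):
    c=imaging.capture(n);cv2.imwrite(f"pics/{n}0.png",c["frame"][:,:,::-1])
    print(n,np.round(c["intrinsics"],1).tolist(),c["dist"],np.round(c["R"],3).tolist(),c["t"])
E
```

```text
{'time_s': 0.0, 'qpos': [1.2106, 0.2771, -0.0279, 1.268, -0.0, 1.4674], 'qd': [0.0003, -0.0012, -0.0, 0.0004, 0.0002, -0.0], 'joint_torque': [-0.0001, -44.5507, 29.5202, 0.0162, -0.0001, 0.0], 'tcp_pos': [0.1585, 0.6037, 0.2075], 'ee_rot': [-1.321, -1.0165, 1.0198], 'ft_force': [-0.5243, 0.4954, -0.8121], 'torque': [0.0141, -0.0678, -0.0084], 'opening': 0.0854}
scene [[368.7, 0.0, 326.6], [0.0, 368.7, 196.7], [0.0, 0.0, 1.0]] [-0.01009505  0.          0.          0.          0.        ] [[-0.85, 0.526, -0.004], [0.414, 0.665, -0.621], [-0.324, -0.53, -0.784]] [ 0.44832237 -0.13826496  1.28684517]
top [[400.7, 0.0, 314.7], [0.0, 400.7, 193.5], [0.0, 0.0, 1.0]] [-0.0946413  0.         0.         0.         0.       ] [[0.002, -1.0, 0.003], [-0.992, -0.002, -0.127], [0.127, -0.003, -0.992]] [-0.03991226  0.53060159  1.4460086 ]
```

View pics/scene0.png

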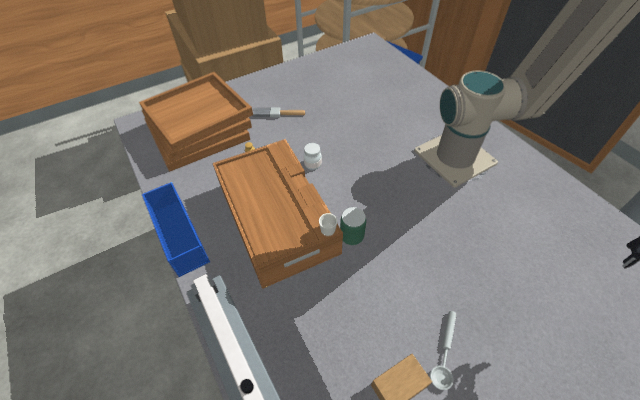

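View pics/top0.png

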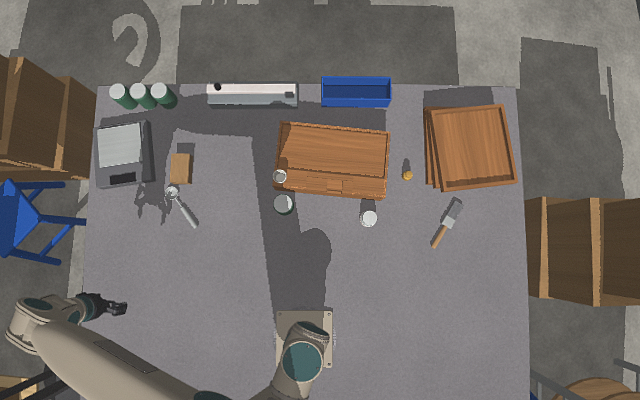

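```bash
python3 - <<'E'
import cv2
a=cv2.imread("pics/top0.png")[110:240,260:420];cv2.imwrite("pics/top0z.png",cv2.resize(a,None,fx=5,fy=4.6,interpolation=cv2.INTER_CUBIC)[:600])
a=cv2.imread("pics/scene0.png")[130:290,200:380];cv2.imwrite("pics/scene0z.png",cv2.resize(a,None,fx=3.75,fy=3.75,interpolation=cv2.INTER_CUBIC))
E
```

```text
(no output)
```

View pics/top0z.png

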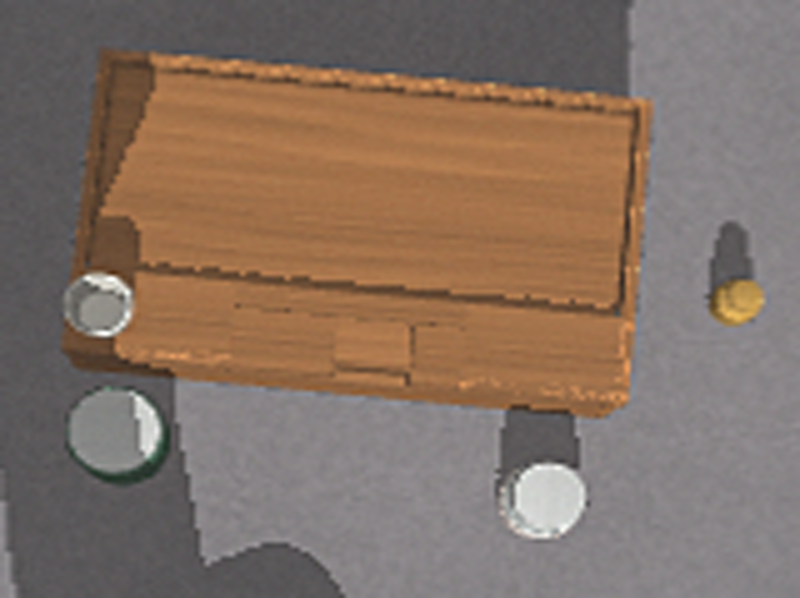

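View pics/scene0z.png

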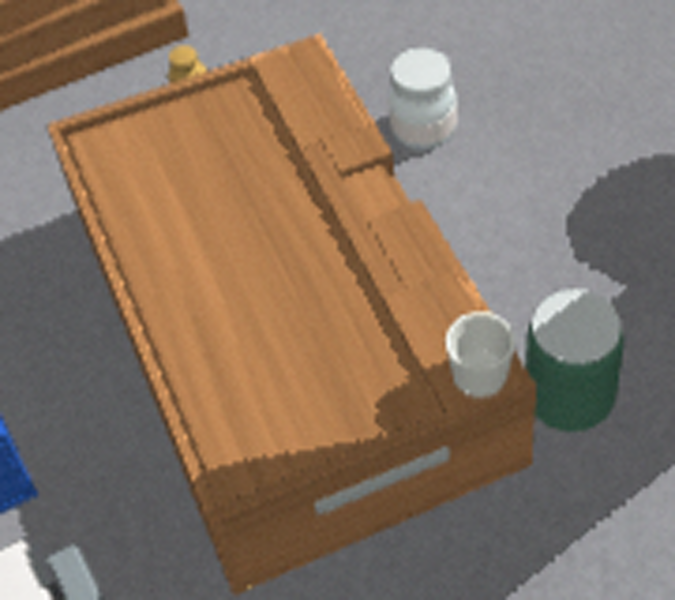

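```bash
cat > h.py <<'E'
import numpy as np,cv2
from workcell import monitor, imaging
from scipy.optimize import least_squares
def proj(c,X):
    return cv2.projectPoints(np.float64(X).reshape(-1,1,3),cv2.Rodrigues(c["R"])[0],np.float64(c["t"]),c["intrinsics"],c["dist"])[0].reshape(-1,2)
def back(c,uv,z):
    p=cv2.undistortPoints(np.float64(uv).reshape(-1,1,2),c["intrinsics"],c["dist"]).reshape(-1,2)
    d=np.c_[p,np.ones(len(p))]@c["R"]; o=-c["R"].T@c["t"]
    return o+d*((z-o[2])/d[:,2])[:,None]
def chestpts(p,L):
    L=np.float64(L);cs,sn=np.cos(p[2]),np.sin(p[2])
    return np.c_[p[0]+cs*L[:,0]-sn*L[:,1],p[1]+sn*L[:,0]+cs*L[:,1],L[:,2]]
E
cat > fit.py <<'E'
from h import *
T=imaging.capture("top");S=imaging.capture("scene")
zt=lambda a:np.float64(a)/[5,4.6]+[260,110]; zs=lambda a:np.float64(a)/3.75+[200,130]
L=[[.12,.2,.11],[.12,-.2,.11],[-.12,-.2,.11],[-.12,.2,.11]]
ut=zt([[105,52],[652,100],[627,403],[65,350]]); us=zs([[205,472],[52,127],[320,37],[530,385]])
f=lambda p:np.r_[(proj(T,chestpts(p,L))-ut).ravel(),(proj(S,chestpts(p,L))-us).ravel()]
r=least_squares(f,[.7,0,-.08],loss='soft_l1');p=r.x
print(p,np.round(r.fun,1))
def loc(X): 
    d=X[:,:2]-p[:2];cs,sn=np.cos(p[2]),np.sin(p[2]);return np.c_[d@[cs,sn],d@[-sn,cs]].round(4)
print("notch top",loc(back(T,zt([[335,320],[410,325],[333,368],[408,375]]),.11)))
print("notch scene",loc(back(S,zs([[345,172],[390,158],[375,215],[415,203]]),.11)))
print("cup rim",back(T,zt([[99,303]]),.152),"tin",back(T,zt([[116,433]]),.095),"jar",back(T,zt([[547,500]]),.075))
for c,n in((T,"top"),(S,"scene")):
    im=c["frame"][:,:,::-1].copy();im=cv2.resize(im,None,fx=5,fy=5)
    for q in proj(c,chestpts(p,L+[[-.12,.2,0],[-.12,-.2,0],[-.055,.2,.11],[-.055,-.2,.11]])): cv2.circle(im,tuple(int(v) for v in (q*5+2)),4,(0,0,255),-1)
    x0,y0=(260,110) if n=="top" else (205,140)
    cv2.imwrite(f"pics/{n}fit.png",im[y0*5:y0*5+(600 if n=="top" else 740),x0*5:x0*5+800][:600])
E
python3 fit.py
```

```text
[ 0.64568615 -0.10127223 -0.10417751] [-0.6 -0.9  0.6  0.4  0.2  0.4 -0.6 -0.1  0.1 12.7 -1.7 -2.  -0.1 -1.6
  0.7 -0.3]
notch top [[-0.0767  0.0115]
 [-0.075  -0.0414]
 [-0.1138  0.0091]
 [-0.1135 -0.0438]]
notch scene [[-0.0777 -0.0403]
 [-0.1155 -0.0384]
 [-0.0816  0.0106]
 [-0.1141  0.013 ]]
cup rim [[0.57610152 0.08080661 0.152     ]] tin [[0.48486434 0.07234675 0.095     ]] jar [[ 0.4352787  -0.23426973  0.075     ]]
```

View pics/topfit.png

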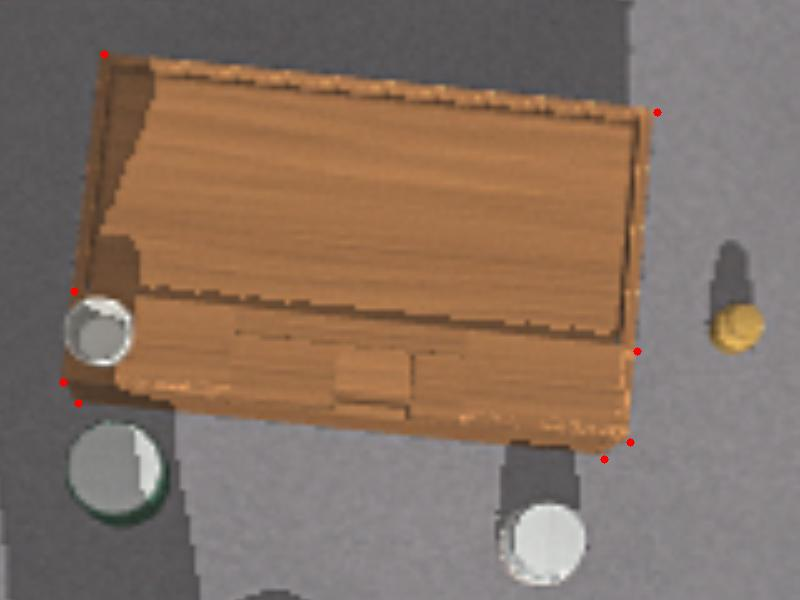

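View pics/scenefit.png

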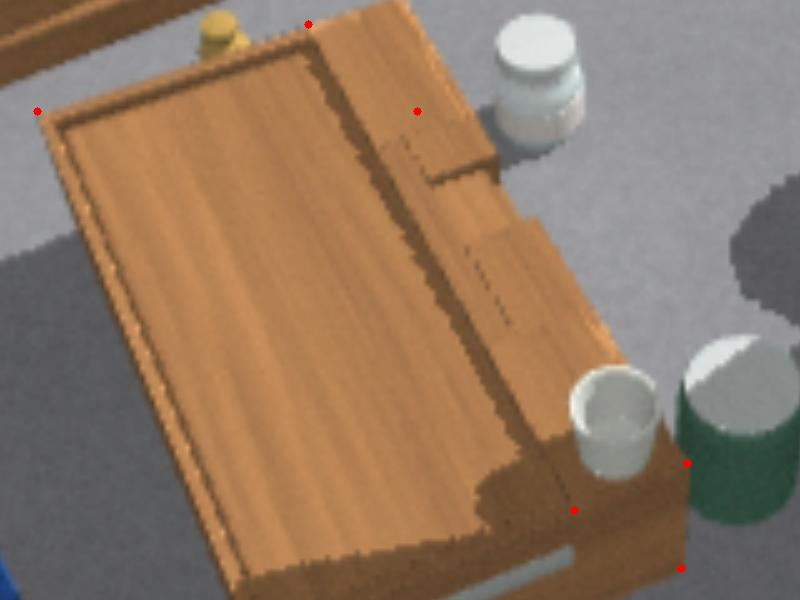

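```bash
sed -i 's/\[205,472\]/[213,518]/; s/,\[65,350\]\])/,[63,350]])/' fit.py; python3 fit.py; sed -n 1,3p pics/none 2>/dev/null; python3 - <<'E'
import numpy as np
from scipy.spatial.transform import Rotation as R
from workcell import monitor
s=monitor.get_state();print(R.from_rotvec(s["ee_rot"]).as_matrix().round(3))
E
```

```text
[ 0.64503185 -0.09991231 -0.09913142] [-1.2 -0.4  0.1  0.2  0.1  0.3 -0.5  0.4 -1.1  0.7 -1.6 -1.5 -0.1 -1.5
  1.4 -0.3]
notch top [[-0.0759  0.0106]
 [-0.0744 -0.0423]
 [-0.1129  0.0084]
 [-0.1129 -0.0445]]
notch scene [[-0.0771 -0.0412]
 [-0.1149 -0.0391]
 [-0.0807  0.0097]
 [-0.1133  0.0123]]
cup rim [[0.57610152 0.08080661 0.152     ]] tin [[0.48486434 0.07234675 0.095     ]] jar [[ 0.4352787  -0.23426973  0.075     ]]
[[ 0.254 -0.    -0.967]
 [ 0.967 -0.001  0.254]
 [-0.001 -1.     0.   ]]
```

Emit:
step_arm(
  increments=[
    [[0, 0, 0], [-2.5, 0, -2.5], 0],
    [[0, 0, 0], [-5, 0, -5], 0],
    [[0, 0, 0], [-7.5, 0, -7.5], 0],
    [[0, 0, 0], [-10, 0, -10], 0],
    [[0, 0, 0], [-12.5, 0, -12.5], 0],
    [[0, 0, 0], [-15, 0, -15], 0],
    [[0, 0, 0], [-17.5, 0, -17.5], 0],
    [[0, 0, 0], [-20, 0, -20], 0],
    [[0, 0, 0], [-22.5, 0, -22.5], 0],
    [[0, 0, 0], [-25, 0, -25], 0],
  ],
)

```text
time_s: 1.13
tcp_pos: [0.3375, 0.2977, 0.2089]
ee_rot: [-1.32, -1.019, 1.018]
ft_force: [1.0, 1.1, 1.1]
opening: -0.0001
```

Emit:
step_arm(
  increments=[
    [[0, 0, 0], [-2.5, 0, -2.5], 0],
    [[0, 0, 0], [-5, 0, -5], 0],
    [[0, 0, 0], [-7.5, 0, -7.5], 0],
    [[0, -0.05, 0], [-10.5, 0, -10.5], 0],
    [[0, -0.1, 0], [-13.5, 0, -13.5], 0],
    [[0, -0.157, 0], [-16.5, 0, -16.7], 0],
    [[0, -0.157, 0], [-19.5, 0, -19.8], 0],
    [[0, -0.157, 0], [-22.5, 0, -23], 0],
    [[0, -0.157, 0], [-26, 0, -26.5], 0],
    [[0, -0.157, 0], [-29.2, 0, -29.8], 0],
  ],
)

```text
time_s: 1.97
tcp_pos: [0.5417, -0.0443, 0.2088]
ee_rot: [-1.255, -1.135, 1.135]
ft_force: [0.4, 0.6, 0.8]
opening: 0.0002
```

```bash
cat > st.py <<'E'
from h import *
from scipy.spatial.transform import Rotation as R
import sys
p=[.645,-.0999,-.0991]
s=monitor.get_state();x=np.array(s["tcp_pos"]);d=x[:2]-p[:2];cs,sn=np.cos(p[2]),np.sin(p[2])
print(s["time_s"],x.round(4),"local",np.round([d@[cs,sn],d@[-sn,cs]],4),"F",np.round(s["ft_force"],1))
M=R.from_rotvec(s["ee_rot"]).as_matrix();print(M.round(3))
if len(sys.argv)>1:
  for n in("top","scene"):
    c=imaging.capture(n);x0,y0=(260,110) if n=="top" else (200,130)
    a=c["frame"][y0:y0+150,x0:x0+200,::-1];cv2.imwrite(f"pics/{n}{sys.argv[1]}.png",cv2.resize(a,None,fx=4,fy=4,interpolation=cv2.INTER_CUBIC))
E
python3 st.py a
```

```text
1.9667 [ 0.5417 -0.0443  0.2088] local [-0.1082  0.0451] F [0.4 0.6 0.8]
[[ 0.1    0.    -0.995]
 [ 0.995  0.     0.1  ]
 [ 0.    -1.    -0.   ]]
```

Emit:
step_arm(
  increments=[
    [[0, 0, 0], [0, 0, 0], 0],
    [[0, 0, 0], [0, 2, 0], 0],
    [[0, 0, 0], [0, 4, 0], 0],
    [[0, 0, 0], [0, 6, 0], 0],
    [[0, 0, 0], [0, 7.5, 0], 0],
    [[0, 0, 0], [0, 8, 0], 0],
    [[0, 0, 0], [0, 8, 0], 0],
    [[0, 0, 0], [0, 8, 0], 0],
  ],
)

```text
time_s: 2.73
tcp_pos: [0.5408, -0.0414, 0.1292]
ee_rot: [-1.254, -1.136, 1.136]
ft_force: [-0.3, 0.5, 1.0]
opening: 0.0003
```

```bash
python3 st.py b
```

```text
2.7333 [ 0.5408 -0.0414  0.1292] local [-0.1094  0.048 ] F [-0.3  0.5  1. ]
[[ 0.099  0.    -0.995]
 [ 0.995  0.     0.099]
 [ 0.    -1.    -0.   ]]
```

View pics/topb.png

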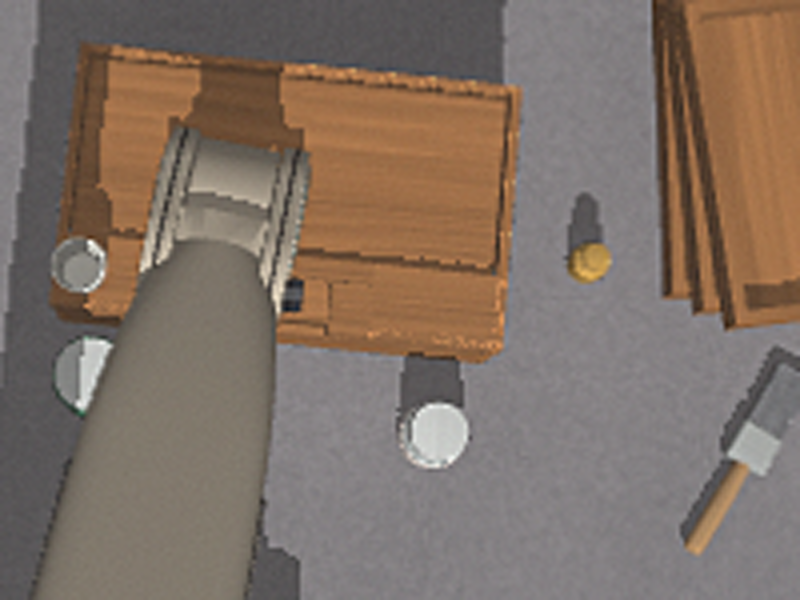

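View pics/sceneb.png

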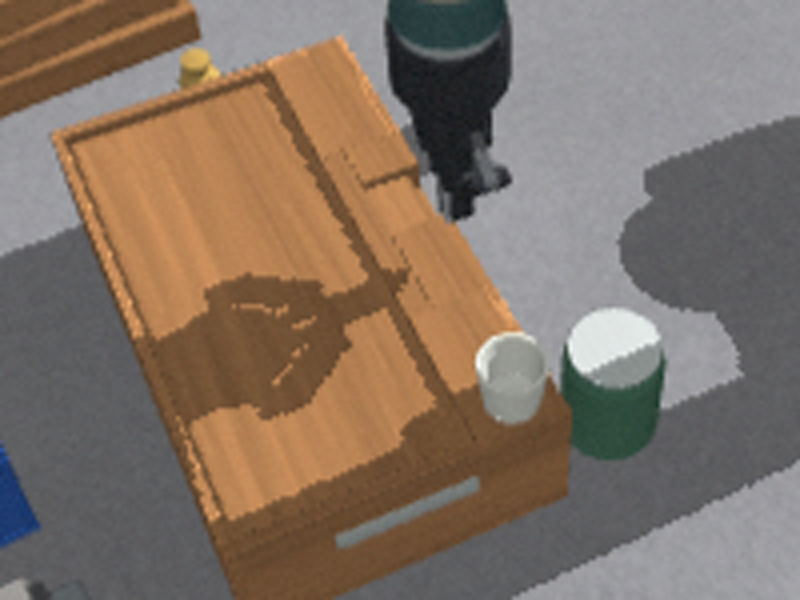

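```bash
python3 - <<'E'
from h import *
s=monitor.get_state();x=np.array(s["tcp_pos"])
for n,o in(("top",(260,110)),("scene",(200,130))):
    c=imaging.capture(n);q=proj(c,[x,x+[0,0,.07],x+[0,0,.1]]);print(n,((q-o)*4+2).round())
E
```

```text
top [[225. 309.]
 [225. 297.]
 [225. 291.]]
scene [[458. 237.]
 [455. 169.]
 [453. 138.]]
```

```bash
python3 - <<'E'
from h import *
A=imaging.capture("scene")["frame"][120:200,270:350,::-1];B=imaging.capture("top")["frame"][130:210,290:370,::-1]
cv2.imwrite("pics/zz.png",np.hstack([cv2.resize(a,(400,400),interpolation=cv2.INTER_CUBIC) for a in(A,B)]))
E
```

```text
(no output)
```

View pics/zz.png

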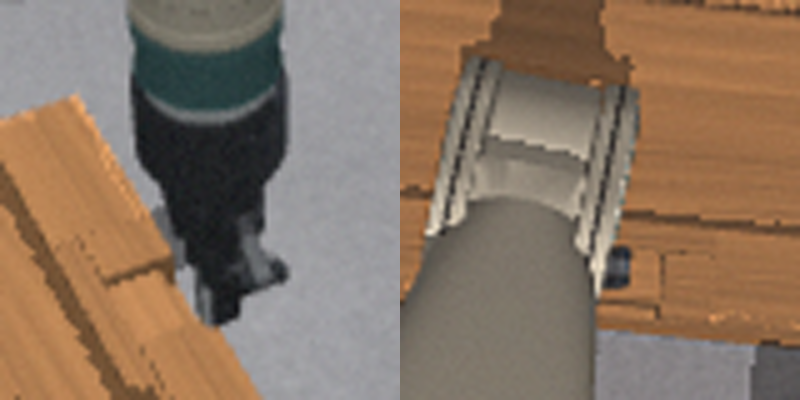

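Emit:
step_arm(
  increments=[
    [[0, 0, 0], [0, 0.4, -0.6], 0],
    [[0, 0, 0], [0, 0.8, -1.2], 0],
    [[0, 0, 0], [0, 1.1, -1.2], 0],
    [[0, 0, 0], [0, 1.4, -1.2], 0],
    [[0, 0, 0], [0, 1.6, -1.2], 0],
    [[0, 0, 0], [0, 1.6, -1.2], 0],
  ],
)

```text
time_s: 3.53
tcp_pos: [0.5522, -0.0432, 0.1117]
ee_rot: [-1.253, -1.134, 1.136]
ft_force: [-0.2, 0.0, -0.8]
opening: -0.0002
```

```bash
python3 st.py c
```

```text
3.5333 [ 0.5522 -0.0432  0.1117] local [-0.0979  0.0472] F [-0.2  0.  -0.8]
[[ 0.1   -0.002 -0.995]
 [ 0.995  0.     0.1  ]
 [ 0.    -1.     0.002]]
```

Emit:
step_arm(
  increments=[
    [[0, 0, 0], [0, 0.1, 0], 0],
    [[0, 0, 0], [0, 0.2, 0], 0],
    [[0, 0, 0], [0, 0.2, 0], 0],
    [[0, 0, 0], [0, 0.2, 0], 0],
  ],
)

```text
time_s: 3.97
tcp_pos: [0.5529, -0.0434, 0.1107]
ee_rot: [-1.255, -1.135, 1.135]
ft_force: [-0.0, -0.2, 1.2]
opening: 0.0001
```

Emit:
step_arm(
  increments=[
    [[0, 0, 0], [0, 0.1, 0], 0],
    [[0, 0, 0], [0, 0.1, 0], 0],
    [[0, 0, 0], [0, 0.1, 0], 0],
  ],
)

```text
time_s: 4.22
tcp_pos: [0.553, -0.0434, 0.1097]
ee_rot: [-1.255, -1.135, 1.135]
ft_force: [-1.3, -0.1, -0.8]
opening: 0.0
```

Emit:
step_arm(
  increments=[
    [[0, 0, 0], [0, 0.1, 0], 0],
    [[0, 0, 0], [0, 0.1, 0], 0],
    [[0, 0, 0], [0, 0.1, 0], 0],
  ],
)

```text
time_s: 4.47
tcp_pos: [0.5529, -0.0434, 0.1086]
ee_rot: [-1.255, -1.135, 1.135]
ft_force: [-1.3, -0.5, -0.7]
opening: -0.0001
```

Emit:
step_arm(
  increments=[
    [[0, 0, 0], [0, 0.1, 0], 0],
    [[0, 0, 0], [0, 0.1, 0], 0],
    [[0, 0, 0], [0, 0.2, 0], 0],
    [[0, 0, 0], [0, 0.2, 0], 0],
  ],
)

```text
time_s: 4.8
tcp_pos: [0.5528, -0.0433, 0.1065]
ee_rot: [-1.254, -1.135, 1.135]
ft_force: [-0.4, 0.1, -0.9]
opening: -0.0003
```

```bash
python3 - <<'E'
from h import *
print(monitor.get_state()["ft_force"],monitor.get_state()["tcp_pos"])
A=imaging.capture("scene")["frame"][140:220,270:350,::-1];B=imaging.capture("top")["frame"][130:210,290:370,::-1]
cv2.imwrite("pics/zz2.png",np.hstack([cv2.resize(a,(400,400),interpolation=cv2.INTER_CUBIC) for a in(A,B)]))
E
```

```text
[-0.3540501   0.14832551 -0.94625221] [ 0.5528445  -0.04334039  0.10648492]
```

View pics/zz2.png

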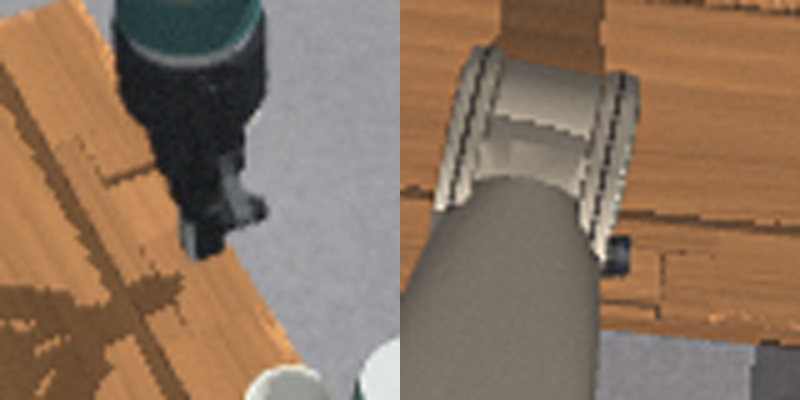

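Emit:
step_arm(
  increments=[
    [[0, 0, 0], [0, 0.1, 0], 0],
    [[0, 0, 0], [0, 0.2, 0], 0],
    [[0, 0, 0], [0, 0.3, 0], 0],
    [[0, 0, 0], [0, 0.3, 0], 0],
  ],
)

```text
time_s: 5.23
tcp_pos: [0.5528, -0.0434, 0.1034]
ee_rot: [-1.254, -1.135, 1.136]
ft_force: [-0.3, -0.0, 0.7]
opening: 0.0001
```

Emit:
step_arm(
  increments=[
    [[0, 0, 0], [0, 0.1, 0], 0],
    [[0, 0, 0], [0, 0.2, 0], 0],
    [[0, 0, 0], [0, 0.3, 0], 0],
    [[0, 0, 0], [0, 0.3, 0], 0],
  ],
)

```text
time_s: 5.57
tcp_pos: [0.5528, -0.0433, 0.1004]
ee_rot: [-1.254, -1.135, 1.136]
ft_force: [-0.0, -0.7, -0.2]
opening: -0.0002
```

Emit:
step_arm(
  increments=[
    [[0, 0, 0], [0, 0.1, 0], 0],
    [[0, 0, 0], [0, 0.2, 0], 0],
    [[0, 0, 0], [0, 0.2, 0], 0],
    [[0, 0, 0], [0, 0.2, 0], 0],
  ],
)

```text
time_s: 5.9
tcp_pos: [0.5529, -0.0434, 0.0986]
ee_rot: [-1.255, -1.135, 1.135]
ft_force: [-0.7, 1.2, -0.4]
opening: -0.0002
```

```bash
python3 - <<'E'
from h import *
print(monitor.get_state()["ft_force"],monitor.get_state()["tcp_pos"])
A=imaging.capture("scene")["frame"][150:220,270:340,::-1]
cv2.imwrite("pics/zz3.png",cv2.resize(A,(600,600),interpolation=cv2.INTER_CUBIC))
E
```

```text
[-0.72270364  1.23303105 -0.37638012] [ 0.55293041 -0.04338794  0.0986205 ]
```

View pics/zz3.png

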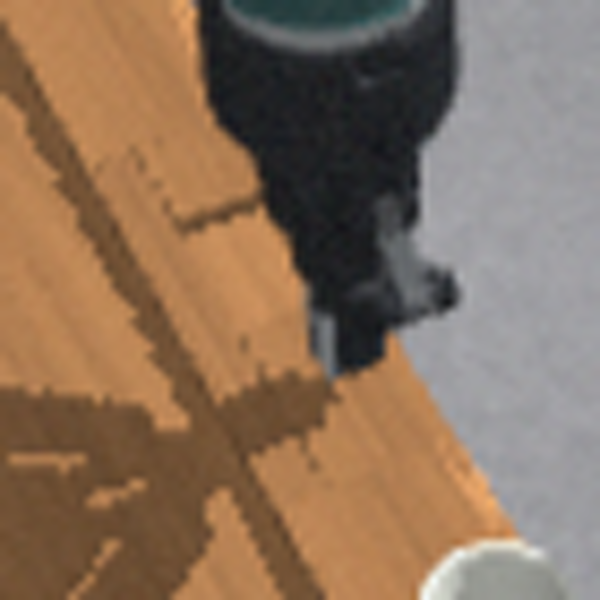

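```bash
python3 - <<'E'
from h import *
c=imaging.capture("scene");p=[.645,-.0999,-.0991];cs,sn=np.cos(p[2]),np.sin(p[2])
for z in(.11,.112,.115):
  X=back(c,[[330/8.571+270,376/8.571+150],[380/8.571+270,362/8.571+150]],z);d=X[:,:2]-p[:2];print(z,X.round(4),np.c_[d@[cs,sn],d@[-sn,cs]].round(4))
E
```

```text
0.11 [[ 0.557  -0.0484  0.11  ]
 [ 0.5399 -0.0448  0.11  ]] [[-0.0927  0.0425]
 [-0.11    0.0444]]
0.112 [[ 0.5577 -0.047   0.112 ]
 [ 0.5407 -0.0434  0.112 ]] [[-0.0921  0.044 ]
 [-0.1094  0.0459]]
0.115 [[ 0.5588 -0.0448  0.115 ]
 [ 0.5418 -0.0412  0.115 ]] [[-0.0912  0.0463]
 [-0.1085  0.0482]]
```

Emit:
step_arm(
  increments=[
    [[0, 0, 0], [0, 0.1, 0], 0],
    [[0, 0, 0], [0, 0.2, 0], 0],
    [[0, 0, 0], [0, 0.2, 0], 0],
    [[0, 0, 0], [0, 0.2, 0], 0],
  ],
)

```text
time_s: 6.33
tcp_pos: [0.5528, -0.0434, 0.0966]
ee_rot: [-1.254, -1.135, 1.135]
ft_force: [-0.1, -0.0, 1.3]
opening: -0.0001
```

Emit:
step_arm(
  increments=[
    [[0, 0, 0], [0, 0.1, 0], 0],
    [[0, 0, 0], [0, 0.2, 0], 0],
    [[0, 0, 0], [0, 0.2, 0], 0],
    [[0, 0, 0], [0, 0.2, 0], 0],
  ],
)

```text
time_s: 6.67
tcp_pos: [0.5529, -0.0434, 0.0946]
ee_rot: [-1.255, -1.135, 1.135]
ft_force: [0.1, -0.5, -0.1]
opening: 0.0001
```

Emit:
step_arm(
  increments=[
    [[0, 0, 0], [0, 0.1, 0], 0],
    [[0, 0, 0], [0, 0.2, 0], 0],
    [[0, 0, 0], [0, 0.2, 0], 0],
    [[0, 0, 0], [0, 0.2, 0], 0],
  ],
)

```text
time_s: 7.0
tcp_pos: [0.5529, -0.0434, 0.0926]
ee_rot: [-1.255, -1.135, 1.135]
ft_force: [0.3, 0.4, -1.0]
opening: -0.0
```

```bash
python3 - <<'E'
from h import *
print(monitor.get_state()["ft_force"],monitor.get_state()["tcp_pos"])
A=imaging.capture("scene")["frame"][150:220,270:340,::-1]
cv2.imwrite("pics/zz4.png",cv2.resize(A,(600,600),interpolation=cv2.INTER_CUBIC))
E
```

```text
[ 0.33350914  0.38780439 -1.00485474] [ 0.55291431 -0.04336411  0.09259623]
```

View pics/zz4.png

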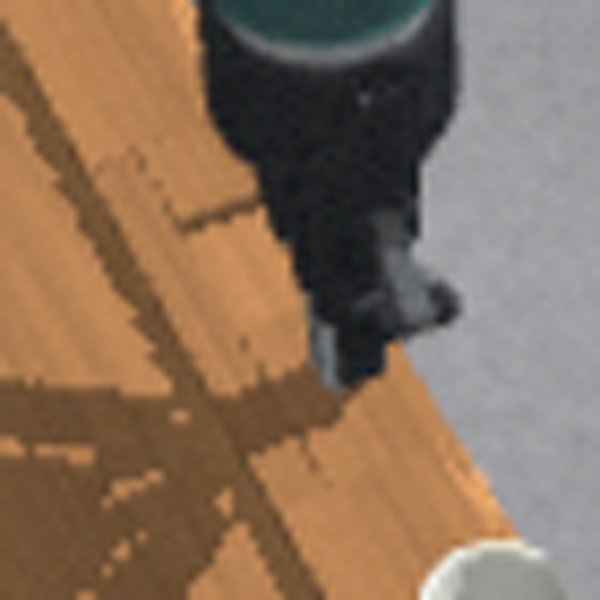

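Emit:
step_arm(
  increments=[
    [[0, 0, 0], [0, 0.1, 0], 0],
    [[0, 0, 0], [0, 0.2, 0], 0],
    [[0, 0, 0], [0, 0.2, 0], 0],
  ],
)

```text
time_s: 7.3
tcp_pos: [0.5529, -0.0433, 0.0905]
ee_rot: [-1.254, -1.135, 1.136]
ft_force: [-0.4, -0.0, -0.6]
opening: 0.0002
```

Emit:
step_arm(
  increments=[
    [[0, 0, 0], [0, 0.1, 0], 0],
    [[0, 0, 0], [0, 0.2, 0], 0],
    [[0, 0, 0], [0, 0.2, 0], 0],
  ],
)

```text
time_s: 7.55
tcp_pos: [0.5528, -0.0433, 0.0885]
ee_rot: [-1.254, -1.135, 1.136]
ft_force: [-0.5, 0.2, -0.2]
opening: -0.0
```

Emit:
step_arm(
  increments=[
    [[0, 0, 0], [0, 0.1, 0], 0],
    [[0, 0, 0], [0, 0.1, 0], 0],
    [[0, 0, 0], [0, 0.1, 0], 0],
  ],
)

```text
time_s: 7.8
tcp_pos: [0.5529, -0.0434, 0.0876]
ee_rot: [-1.255, -1.135, 1.135]
ft_force: [-0.0, -0.0, -0.4]
opening: -0.0003
```

```bash
python3 - <<'E'
from h import *
s=monitor.get_state();print(s["ft_force"],s["tcp_pos"],s["joint_torque"],s["qpos"])
A=imaging.capture("scene")["frame"][150:220,270:340,::-1]
cv2.imwrite("pics/zz5.png",cv2.resize(A,(600,600),interpolation=cv2.INTER_CUBIC))
E
```

```text
[-0.00981749 -0.00713419 -0.37839814] [ 0.55294128 -0.04336788  0.08764691] [-3.41354616e-04 -3.94857001e+01  2.60919750e+01 -1.57733295e-03
 -3.31113415e-04  3.84668340e-06] [-1.94833200e-01  2.46539594e-01 -3.36233152e-01  9.88186527e-01
  1.16929698e-05 -9.49729510e-02]
```

View pics/zz5.png

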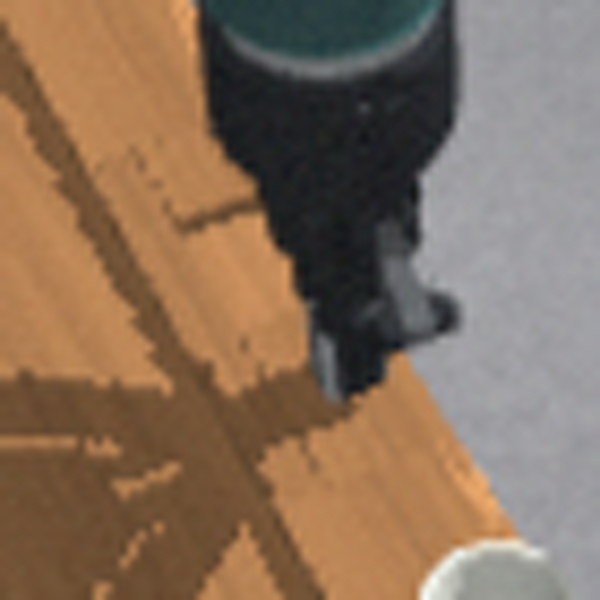

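Emit:
step_arm(
  increments=[
    [[0, 0, 0], [0, 0.1, 0], 0],
    [[0, 0, 0], [0, 0.1, 0], 0],
    [[0, 0, 0], [0, 0.1, 0], 0],
  ],
)

```text
time_s: 8.1
tcp_pos: [0.5532, -0.0435, 0.0871]
ee_rot: [-1.255, -1.136, 1.135]
ft_force: [-0.2, 0.0, 3.4]
opening: 0.0
```

Emit:
step_arm(
  increments=[
    [[0, 0, 0], [-0.4, 0.03, 0], 0],
    [[0, 0, 0], [-0.8, 0.05, 0], 0],
    [[0, 0, 0], [-1.2, 0.05, 0], 0],
    [[0, 0, 0], [-1.6, 0.05, 0], 0],
    [[0, 0, 0], [-2, 0.05, 0], 0],
    [[0, 0, 0], [-2, 0.05, 0], 0],
  ],
)

```text
time_s: 8.6
tcp_pos: [0.552, -0.0635, 0.0871]
ee_rot: [-1.256, -1.137, 1.134]
ft_force: [-0.5, 1.9, 5.1]
opening: -0.0002
```

Emit:
step_arm(
  increments=[
    [[0, 0, 0], [-0.4, 0, 0], 0],
    [[0, 0, 0], [-0.8, 0, 0], 0],
    [[0, 0, 0], [-1.2, 0, 0], 0],
    [[0, 0, 0], [-1.6, 0, 0], 0],
    [[0, 0, 0], [-2, 0, 0], 0],
    [[0, 0, 0], [-2, 0, 0], 0],
  ],
)

```text
time_s: 9.1
tcp_pos: [0.5499, -0.0834, 0.087]
ee_rot: [-1.255, -1.137, 1.133]
ft_force: [-0.1, 2.7, 4.4]
opening: 0.0004
```

Emit:
step_arm(
  increments=[
    [[0, 0, 0], [-0.4, 0, 0], 0],
    [[0, 0, 0], [-0.8, 0, 0], 0],
    [[0, 0, 0], [-1.2, 0, 0], 0],
    [[0, 0, 0], [-1.6, 0, 0], 0],
    [[0, 0, 0], [-1.6, 0, 0], 0],
  ],
)

```text
time_s: 9.52
tcp_pos: [0.5469, -0.1002, 0.0857]
ee_rot: [-1.255, -1.134, 1.135]
ft_force: [-0.1, -0.4, -0.1]
opening: 0.0
```

```bash
python3 st.py d
```

```text
9.5167 [ 0.5469 -0.1002  0.0857] local [-0.0976 -0.01  ] F [-0.1 -0.4 -0.1]
[[ 0.101 -0.001 -0.995]
 [ 0.995 -0.001  0.101]
 [-0.001 -1.     0.001]]
```

View pics/scened.png

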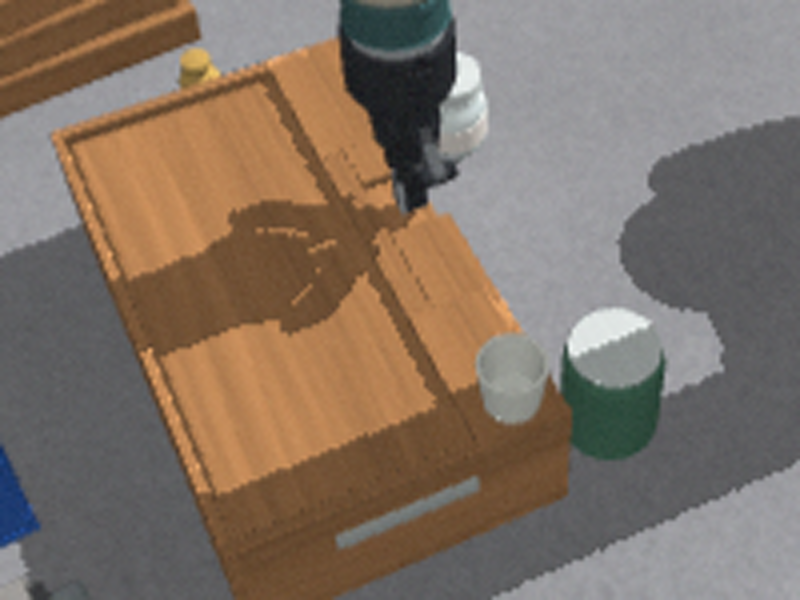

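Emit:
step_arm(
  increments=[
    [[0, 0, 0], [-0.4, 0, 0], 0],
    [[0, 0, 0], [-0.6, 0.1, 0], 0],
    [[0, 0, 0], [-0.6, 0.3, 0], 0],
    [[0, 0, 0], [-0.6, 0.5, 0], 0],
    [[0, 0, 0], [-0.6, 0.7, 0], 0],
    [[0, 0, 0], [-0.6, 0.8, 0], 0],
    [[0, 0, 0], [-0.6, 0.9, 0], 0],
    [[0, 0, 0], [-0.6, 0.9, 0], 0],
  ],
)

```text
time_s: 10.28
tcp_pos: [0.5466, -0.105, 0.0782]
ee_rot: [-1.255, -1.135, 1.136]
ft_force: [-1.2, 0.9, 6.2]
opening: -0.0002
```

Emit:
step_arm(
  increments=[
    [[0, 0, 0], [0, 0.1, 0], 0],
    [[0, 0, 0], [0, 0.2, 0], 0],
    [[0, 0, 0], [0, 0.3, 0], 0],
    [[0, 0, 0], [0, 0.4, 0], 0],
    [[0, 0, 0], [0, 0.5, 0], 0],
    [[0, 0, 0], [0, 0.6, 0], 0],
    [[0, 0, 0], [0, 0.6, 0], 0],
  ],
)

```text
time_s: 10.87
tcp_pos: [0.5466, -0.105, 0.0727]
ee_rot: [-1.255, -1.135, 1.136]
ft_force: [-4.7, 0.2, 9.9]
opening: 0.0004
```

```bash
python3 st.py e
```

```text
10.8667 [ 0.5466 -0.105   0.0727] local [-0.0974 -0.0148] F [-4.7  0.2  9.9]
[[ 0.099 -0.    -0.995]
 [ 0.995 -0.     0.099]
 [-0.    -1.     0.   ]]
```

View pics/scenee.png

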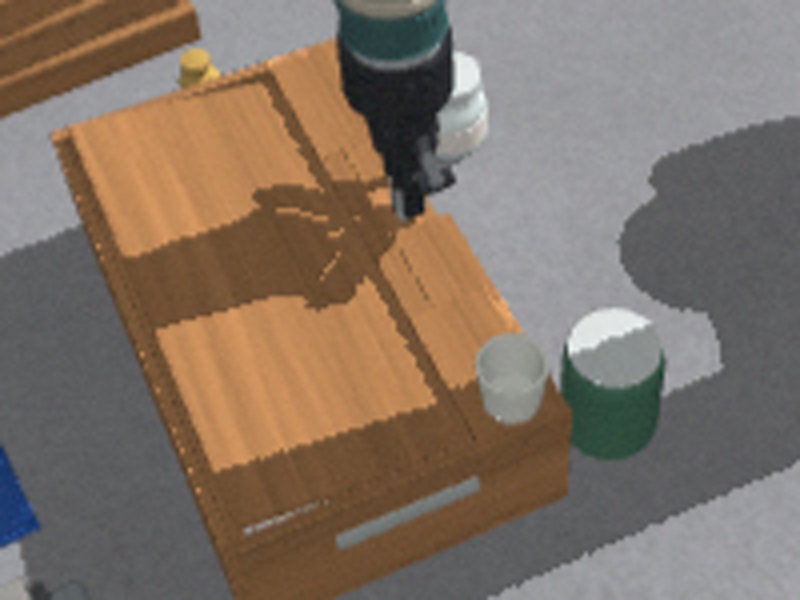

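Emit:
step_arm(
  increments=[
    [[0, 0, 0], [0, 0.1, 0], 0],
    [[0, 0, 0], [0, 0.2, 0], 0],
    [[0, 0, 0], [0, 0.3, 0], 0],
    [[0, 0, 0], [0, 0.4, 0], 0],
    [[0, 0, 0], [0, 0.5, 0], 0],
    [[0, 0, 0], [0, 0.6, 0], 0],
    [[0, 0, 0], [0, 0.7, 0], 0],
    [[0, 0, 0], [0, 0.8, 0], 0],
    [[0, 0, 0], [0, 0.9, 0], 0],
  ],
)

```text
time_s: 11.72
tcp_pos: [0.5477, -0.1051, 0.0642]
ee_rot: [-1.256, -1.137, 1.135]
ft_force: [-2.9, 0.6, 10.3]
opening: -0.0002
```

Emit:
step_arm(
  increments=[
    [[0, 0, 0], [0, 0.1, 0], 0],
    [[0, 0, 0], [0, 0.2, 0], 0],
    [[0, 0, 0], [0, 0.3, 0], 0],
    [[0, 0, 0], [0, 0.3, 0], 0],
  ],
)

```text
time_s: 12.05
tcp_pos: [0.5485, -0.1052, 0.0613]
ee_rot: [-1.257, -1.138, 1.134]
ft_force: [-1.6, 1.7, 9.2]
opening: -0.0001
```

Emit:
step_arm(
  increments=[
    [[0, 0, 0], [0, 0.1, 0], 0],
    [[0, 0, 0], [0, 0.2, 0], 0],
    [[0, 0, 0], [0, 0.2, 0], 0],
  ],
)

```text
time_s: 12.3
tcp_pos: [0.5487, -0.1052, 0.0609]
ee_rot: [-1.258, -1.138, 1.134]
ft_force: [-4.3, 1.9, 18.2]
opening: 0.0001
```

Emit:
step_arm(
  increments=[
    [[0, 0, 0], [0, 0.1, 0], 0],
    [[0, 0, 0], [0, 0.15, 0], 0],
    [[0, 0, 0], [0, 0.15, 0], 0],
    [[0, 0, 0], [0, 0.15, 0], 0],
  ],
)

```text
time_s: 12.63
tcp_pos: [0.5488, -0.1053, 0.0608]
ee_rot: [-1.258, -1.139, 1.134]
ft_force: [-8.4, 2.9, 26.4]
opening: -0.0001
```

```bash
python3 st.py f
```

```text
12.6333 [ 0.5488 -0.1053  0.0608] local [-0.0952 -0.0148] F [-8.4  2.9 26.4]
[[ 0.099  0.004 -0.995]
 [ 0.995 -0.001  0.099]
 [-0.    -1.    -0.004]]
```

View pics/scenef.png

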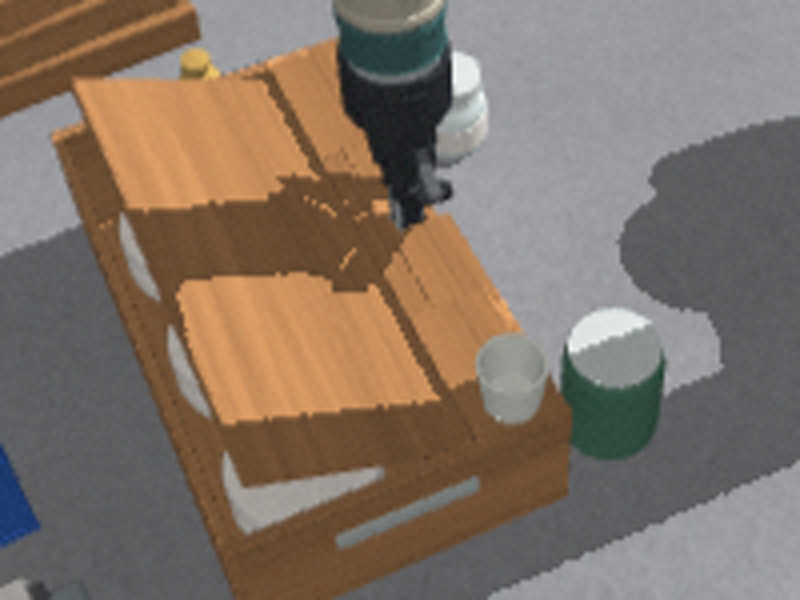

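```bash
python3 - <<'E'
from h import *
c=imaging.capture("scene");p=[.645,-.0999,-.0991]
# lid top back corners in shut picture (scene0z zoom 3.75 @200,130) and now (zoom 4)
now=(np.float64([[74,80],[245,487]])-1.5)/4+[200,130]
from scipy.optimize import least_squares
def P(th,xb,yl,yr,zt):
    out=[]
    for y in(yr,yl):
        dx,dz=xb+.05,zt-.097
        out.append([-.05+dx*np.cos(th)-dz*np.sin(th),y,.097+dx*np.sin(th)+dz*np.cos(th)])
    return chestpts(p,out)
for zt in(.101,.105):
  for xb in(.1,.105,.11):
    r=least_squares(lambda v:(proj(c,P(v[0],xb,v[1],v[2],zt))-now).ravel(),[.4,.18,-.18])
    print(zt,xb,r.x.round(3),r.fun.round(1))
E
```

```text
0.101 0.1 [ 0.282  0.179 -0.21 ] [-0.6  0.3  0.5 -0.2]
0.101 0.105 [ 0.357  0.187 -0.196] [-0.6  0.3  0.5 -0.2]
0.101 0.11 [ 0.418  0.193 -0.184] [-0.6  0.3  0.5 -0.2]
0.105 0.1 [ 0.258  0.179 -0.209] [-0.6  0.3  0.5 -0.2]
0.105 0.105 [ 0.333  0.187 -0.196] [-0.6  0.3  0.5 -0.2]
0.105 0.11 [ 0.395  0.193 -0.184] [-0.6  0.3  0.5 -0.2]
```

Emit:
step_arm(
  increments=[
    [[0, 0, 0], [0, -0.3, 0], 0],
    [[0, 0, 0], [0, -0.8, 0], 0],
    [[0, 0, 0], [0, -1.6, 0], 0],
    [[0, 0, 0], [0, -3, 0], 0],
    [[0, 0, 0], [0, -5, 0], 0],
    [[0, 0, 0], [0, -8, 0], 0],
    [[0, 0, 0], [0, -11, 0], 0],
    [[0, 0, 0], [0, -14, 3], 0],
    [[0, 0, 0], [0, -16, 6], 0],
    [[0, 0, 0], [0, -16, 6], 0],
  ],
)

```text
time_s: 13.62
tcp_pos: [0.4854, -0.0989, 0.2205]
ee_rot: [-1.259, -1.137, 1.135]
ft_force: [-0.4, 0.9, 0.5]
opening: 0.0
```

Emit:
step_arm(
  increments=[
    [[0, 0, 0], [0, 0, 2], 0],
    [[0, 0, 0], [0, 0, 4], 0],
    [[0, 0, 0], [0, 0, 6], 0],
    [[0, 0, 0], [0, 0, 8], 0],
    [[0, 0, 0], [0, 0, 8], 0],
    [[0, 0, 0], [0, 0, 8], 0],
    [[0, 0, 0], [0, 0, 8], 0],
  ],
)

```text
time_s: 14.2
tcp_pos: [0.4082, -0.0913, 0.2155]
ee_rot: [-1.255, -1.136, 1.135]
ft_force: [0.0, -0.0, 1.2]
opening: 0.0002
```

```bash
python3 st.py g; python3 - <<'E'
import cv2,numpy as np
a=cv2.imread("pics/sceneg.png");b=cv2.imread("pics/topg.png");cv2.imwrite("pics/g.png",np.vstack([a,b])[:, :][::2,::2])
E
```

```text
14.2 [ 0.4082 -0.0913  0.2155] local [-0.2365 -0.0149] F [ 0.  -0.   1.2]
[[ 0.1    0.001 -0.995]
 [ 0.995 -0.     0.1  ]
 [-0.    -1.    -0.001]]
```

View pics/sceneg.png

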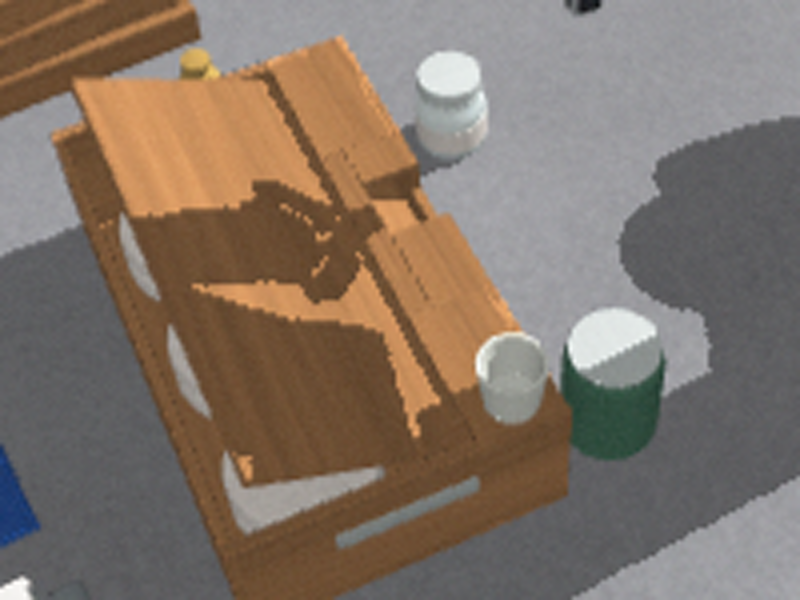

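View pics/topg.png

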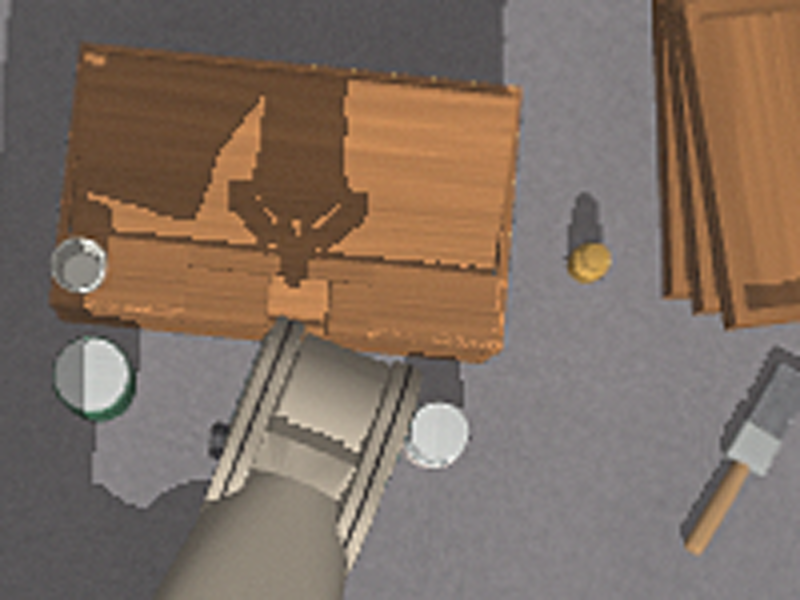

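```bash
python3 -c "
from workcell import workorder; print(workorder.job_done())"
```

```text
the job is handed in; nothing more can be done
None
```

The chest lid is open and stays up on its own; I handed the job in at about 14.2 s of the 48 s.

**What I did:** I slid the closed fingertip along the top of the rail at about 5 N. The force dropped to zero at the notch, about 15 mm to the right of the middle of the front edge. I then pressed down about 17 mm from the notch's floor. It took about 10 N until the lid reached a hard stop. There the force rose from 9 to 26 N with only about 0.5 mm more travel. I lifted the hand straight up and drew it back.

**Last checks:**
- **Lid:** after the hand was away, its back corners were at the same pixels as when it was held at the stop.
- **Other things:** the cup, tin, jar, weight and brush looked unmoved in the last pictures. The scoop and carton were outside those cropped views, so I did not re-check them; the arm only passed near them at about 0.2 m height.
- **Contact:** the wrist force read about zero apart from noise.

**Two things that did not agree cleanly:**
- **Fingertip height:** the rail was felt at a reported tool height of 87 mm instead of about 110 mm. The shut fingertip therefore sits about 22 mm short of the stated tool point. I worked from the felt contact instead.
- **Lid angle:** from the picture it comes out between about 0.26 and 0.42 rad, depending on where the lid's back edge is assumed. That it is fully open rests mainly on the hard stop and the depth pressed.

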